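# Make up two board-repair kits from the loose stock

### The job

Make up the two repair kits in the grey trays from the parts on the mat: the tray with three pockets gets the transformer in its long pocket, the heat sink in its square pocket and the tall capacitor in its narrow pocket; the tray with two pockets gets the ring choke in its wider pocket and the short capacitor in its narrower one. Every part must stand flat on the floor of its pocket, the same way up as it stands now. The fan is not wanted: leave it, the solder reel and the cutters where they are.

Things in the scene. Friction and masses are not known exactly. Their poses are not given: they have to be found in the camera images.
- tray_three: Larger grey kit tray, 156 (x) x 150 (y) mm, rim and dividers 14 high, walls 3, floor 2.5 thick; fixed on the bench mat (top at z = 2 mm). Origin: centre of its underside, z up. Long pocket 72 (x) x 144 (y), centre x +39, y 0. Square pocket 75 (x) x 80 (y), centre x -37.5, y +32. Narrow pocket 75 (x) x 61 (y), centre x -37.5, y -41.5. Its x is within 0.35 rad of straight ahead of the robot.
- tray_two: Smaller grey kit tray, two pockets side by side, 81 (x) x 150 (y) mm, rim and divider 14 high, walls 3, floor 2.5 thick; fixed on the bench mat (top at z = 2 mm). Origin: centre of its underside, z up. Wider pocket 75 (x) x 80 (y), centre at x 0, y +32; narrower pocket 75 (x) x 61 (y), centre at x 0, y -41.5. Its x is within 0.35 rad of straight ahead of the robot.
- transformer: Small mains transformer: black foot 46 (x) x 40 (y) x 5 mm, on it an upright laminated grey steel core 46 (x) x 19 (y) mm up to 42 mm, with a yellow-taped winding 29 (x) x 37 (y) mm bulging from both its broad sides between two black flanges 39 mm (y) wide at heights 10 and 37 mm. Best gripped on the core's ends, 46 mm apart along x. About 0.22 kg. Origin at the centre of its underside, z up.
- heat_sink: Aluminium heat sink 46 x 46 mm and 32 mm high: 6 mm base with eight upright fins that run along x. Square, can be gripped across either pair of sides. About 0.08 kg. Origin at the centre of its underside, z up.
- capacitor_tall: Tall electrolytic capacitor: black-sleeved can of diameter 35 mm, 60 mm high, standing on its flat end with two 5 mm pins on top. About 0.09 kg. Origin at the centre of its underside, z up.
- capacitor_short: Short electrolytic capacitor: black-sleeved can of diameter 25 mm, 34 mm high, standing on its flat end with two 5 mm pins on top. About 0.03 kg. Origin at the centre of its underside, z up.
- choke: Ring choke: toroid of outer diameter about 42 mm wound with copper wire, lying flat on a round black header; 28 mm high in all, hole of about 18 mm in the middle. About 0.10 kg. Origin at the centre of its underside, z up.
- fan: Surplus black axial fan, 40 x 40 x 20 mm, lying flat among the parts, loose; to be left where it is. Origin at the centre of its underside, z up.
- solder_reel: Bystander: reel of solder wire with white flanges of diameter 60 mm, 46 mm high, standing on a flange, loose. Origin at the centre of its underside, z up.
- cutters: Bystander: red-handled flush cutters, about 145 mm long and 16 mm high, lying flat, loose. Origin under the pivot, handles towards -x (105 mm), jaws towards +x (35 mm), z up.
Mind the look-alikes: they are no part of the job. What is shaped like the tray_two but purple or red is not meant.

How it is judged (in metres and radians):
At the end, for the whole second after the job is handed in: Each of the five parts anywhere in its own pocket, at any turn about the vertical, flat on the pocket floor (underside less than 4.5 mm above it), upright to 0.12 rad and at rest; the fan, the solder reel and the cutters never moved by more than 20 mm (x of transformer in the frame of tray_three between 0.015 and 0.063 m and y of transformer in the frame of tray_three between -0.06 and 0.06 m and z of transformer in the frame of tray_three between 0 and 0.007 m and angle between each of transformer, heat_sink, capacitor_tall, choke, capacitor_short's own z axis and vertical below 0.12 rad and linear speed of each of transformer, heat_sink, capacitor_tall, choke, capacitor_short below 0.02 m/s and x of heat_sink in the frame of tray_three between -0.063 and -0.012 m and y of heat_sink in the frame of tray_three between 0.004 and 0.06 m and z of heat_sink in the frame of tray_three between 0 and 0.007 m and x of capacitor_tall in the frame of tray_three between -0.063 and -0.012 m and y of capacitor_tall in the frame of tray_three between -0.06 and -0.023 m and z of capacitor_tall in the frame of tray_three between 0 and 0.007 m and x of choke in the frame of tray_two between -0.024 and 0.024 m and y of choke in the frame of tray_two between 0.005 and 0.059 m and z of choke in the frame of tray_two between 0 and 0.007 m and x of capacitor_short in the frame of tray_two between -0.03 and 0.03 m and y of capacitor_short in the frame of tray_two between -0.065 and -0.018 m and z of capacitor_short in the frame of tray_two between 0 and 0.007 m); the robot touches nothing.
It fails at once if the fan is moved by more than 20 mm (distance of fan from where it was at the start of the episode above 0.02 m).
It fails at once if the solder reel is moved by more than 20 mm (distance of solder_reel from where it was at the start of the episode above 0.02 m).
It fails at once if the pair of cutters is moved by more than 20 mm (distance of cutters from where it was at the start of the episode above 0.02 m).
It also fails if it takes over 125 s, if anything falls off the work surface, if the arm or the gripper's body presses on something with over 40 N, if the wrist force passes 120 N, or if a joint passes its speed limit or range.

### The arm

A 6-joint arm with a two-finger parallel gripper is mounted at the origin on the work surface. World frame = base frame: x ahead of the robot, y to its left, z up, the work surface at z = 0. Lengths are in mm, angles in rad, forces in N, time in s.
With the tool pointing down it reaches from about 350 to 775 mm from the base axis. Payload 7.3 kg.
Tool frame: the origin (TCP) lies between the finger pads; the fingertips stand 25 mm ahead of it and the grasp point (between the pads) lies 6 mm ahead of it; z points along the fingers, y is the line along which they close (so a half turn about z gives the same grasp; the last joint's range is limited). The gripper opens to 92 mm and grips with 3 to 60 N. Pads are 19 mm wide; open, the fingers measure 130 mm over their backs; the gripper's body (75 mm by 190 mm) begins 47 mm behind the grasp point.
Start: joints at [-0.146, 0.342, 1.524, -0, 1.275, -0.146], TCP at [525.017, 0.02, 251.741] pointing down, gripper open.
Joint ranges: [-2.53, 2.53], [-0.77, 2.02], [0.04, 2.7], [-1, 4.14], [0.28, 2.66], [-3.11, 3.11]. Speed limits (rad/s): [2.57, 2.57, 3.14, 3.14, 3.14, 3.14].

### API

Orientations are given as [roll, pitch, yaw] about the fixed x, y, z axes, in that order (R = Rz(yaw) Ry(pitch) Rx(roll)).
In Python, from plant import bot gives the robot as it stands.
- The arm moves only by the tool play_rows, never from a script. Its argument "commands" is a list of rows, each an object of numbers: "x", "y", "z": the shift along the tool's x, y, z in m; "twist": the turn about the tool's z in degrees. In form: [{"x": .., "y": .., "z": .., "twist": ..}, ...]. A call has exactly 8 rows; each row is the pose to reach, as a shift and turn from the pose commanded when the call began, along the tool's axes at that moment; what a row does not reach only later rows make up. A row lasts 1/10 s, in which the tool goes at most 50 mm and 8.59 degrees, less where a joint would pass 70% of its speed; a pose out of reach is approached as far as the arm can. A call with a gripper value outside its range is refused whole. "jaw" is the closure, from 0 (fully open) to 1 (shut), set as the call begins (left out, the last holds). The fingers move at their own pace and stop on an object; the grip force is fixed at half the most. Time passes only in rows, so rows that repeat a pose let the fingers close, or fill a call up. It gives the time, the measured TCP pose, the force, the opening and the grip force at its end, in the units of the state.
- bot.get_obs(): the state, without advancing time (a new reading comes with each control period).
- bot.capture(name): name is "scene" or "side" or "wrist"; returns a dict with "pixels" (400x640x3 uint8, red, green, blue), "fx", "fy", "cx", "cy" (pixels), "k1" (the pictures are not rectified: a ray, as slopes to the right and down, at radius r is drawn at 1 + k1 r^2 times it, then the intrinsics apply), "eye" and "rotation" of the camera in the world. Camera axes: x right, y down, z forward; pixel columns grow to the right and rows downward; lengths in mm; the calibration is good to about 2 mm. A picture is of the moment at which its call begins. There is no depth.
- bot.close_job(): hands the job in; it is judged then, once.
The state is a dict: "time": time; "joint_positions": joint angles; "dq": joint speeds; "tau": joint torques, N m; "tool_pos": TCP position; "tcp_rot": TCP orientation; "contact_force": force on the tool from outside, world axes, zero at the start; "moment": the same for the moment, N m; "grip_width": finger opening in mm; "finger_force": force on a finger pad.
Only numpy, scipy, OpenCV 4.12 (cv2) and the standard library are available. Lean on these libraries where they do the work, as an engineer would, in place of code of your own. Each camera call takes 0.05 s, during which the arm holds its last target. There are 200 camera calls.

## Working session

There is one attempt and no reset: what is moved stays moved. The work goes in short steps, Python scripts to look and compute and a tool call to move; the robot and the scene stay as the last step left them, time stands still between calls to the robot, and variables do not carry over. Pictures are saved under pics/ and viewed, at most 14 in all, crops included, and the job is handed in when it is done.

Besides the shell and the picture viewer there is one more tool, called after "Emit:" by a JSON object that holds its "method" and its "body", one argument or row to a line. play_rows: Moves the arm, as the interface text tells. Its arguments: {"type":"object","properties":{"commands":{"type":"array"},"jaw":{"type":"number"}},"required":["commands"]}

```bash
ls; mkdir -p pics; python3 - <<'E'
from plant import bot
import cv2
for n in ("scene","side"):
    c=bot.capture(n); cv2.imwrite(f"pics/{n}0.png",c["pixels"][:,:,::-1])
    print({k:v for k,v in c.items() if k!="pixels"})
print(bot.get_obs())
E
```

```text
pics
{'fx': 364.16700578009187, 'fy': 364.16700578009187, 'cx': 319.67584813546506, 'cy': 197.84477951094954, 'k1': 0.027499671351971965, 'eye': array([1245.67905097,   93.43680852,  698.05932619]), 'rotation': array([-2.34454503,  0.01426935,  1.70632131])}
{'fx': 425.01071426013823, 'fy': 425.01071426013823, 'cx': 316.42009753495944, 'cy': 197.0302501279617, 'k1': 0.028555389270310746, 'eye': array([ 180.25821006, -543.91153885,  520.57048184]), 'rotation': array([-2.17561124,  0.01415844, -0.65120374])}
{'time': 0.1, 'joint_positions': array([-1.46008767e-01,  3.42645998e-01,  1.52489428e+00, -4.38934627e-06,
        1.27538453e+00, -1.46015730e-01]), 'dq': array([-0.00061272, -0.0031953 , -0.00194271, -0.00082282, -0.00039536,
        0.00034675]), 'tau': array([ 1.49919495e-03, -4.32001984e+01, -2.44694173e+01,  7.19219679e-02,
        5.25739230e-02, -9.79429342e-05]), 'tool_pos': array([5.24686912e+02, 6.24532080e-02, 2.51127587e+02]), 'tcp_rot': array([-3.14027406e+00, -1.89672877e-04,  1.57080445e+00]), 'contact_force': array([ 0.43861106, -0.80157876,  0.16392122]), 'moment': array([0.04983558, 0.03261651, 0.00637091]), 'finger_force': 0.0, 'grip_width': 91.83685129582184}
```

View pics/scene0.png

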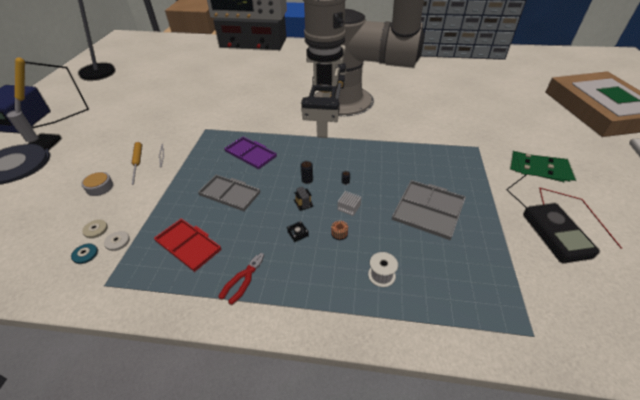

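View pics/side0.png

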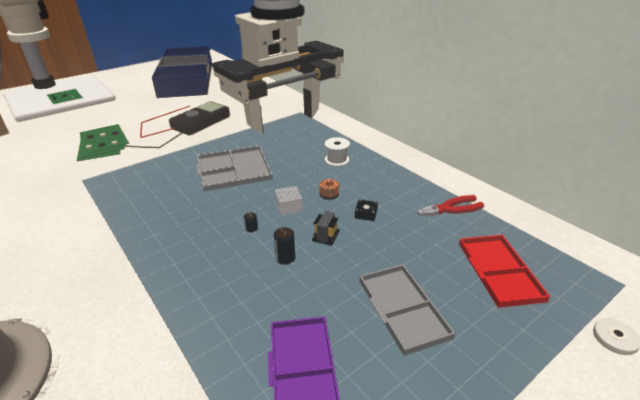

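The scene view shows tray_three grey at right (about 430,208) and tray_two grey at left (230,192). The parts are in between: tall cap (306,172), short cap (346,178), transformer (303,200), heat sink (349,202), choke (340,230), fan (298,232), reel (382,270) and cutters (245,278). The side view agrees.

```bash
cat > h.py <<'E'
import numpy as np, cv2
from scipy.spatial.transform import Rotation as Ro
from plant import bot
def cap(n,save=None):
    c=bot.capture(n)
    c["bgr"]=np.ascontiguousarray(c["pixels"][:,:,::-1]); c["R"]=Ro.from_euler("xyz",c["rotation"]).as_matrix()
    if save: cv2.imwrite(f"pics/{save}.png",c["bgr"])
    return c
def pt(c,uv,z):
    """pixels -> world xy on plane z (mm)"""
    uv=np.atleast_2d(np.asarray(uv,float))
    d=(uv-[c["cx"],c["cy"]])/[c["fx"],c["fy"]]
    s=d.copy()
    for _ in range(8): s=d/(1+c["k1"]*(s**2).sum(1,keepdims=True))
    r=np.c_[s,np.ones(len(s))]@c["R"].T
    e=np.asarray(c["eye"]); return (e+r*((z-e[2])/r[:,2:]))[:,:2]
def proj(c,P):
    q=(np.atleast_2d(P)-c["eye"])@c["R"]; s=q[:,:2]/q[:,2:]
    s=s*(1+c["k1"]*(s**2).sum(1,keepdims=True)); return s*[c["fx"],c["fy"]]+[c["cx"],c["cy"]]
def go(xy,z=None,yaw=None):
    """needed shift in tool axes (m) and twist (deg) from the current pose"""
    o=bot.get_obs(); R=Ro.from_euler("xyz",o["tcp_rot"]); p=o["tool_pos"]
    w=np.array([xy[0],xy[1],p[2] if z is None else z])-p
    t=R.inv().apply(w)/1000
    return np.round(t,4), p.round(1), np.degrees(o["tcp_rot"]).round(2)
E
python3 - <<'E'
from h import *
c=cap("wrist","w0"); print(c["eye"],c["rotation"],c["fx"])
s=cap("scene"); 
P=dict(tall=(306.5,181,2),short=(346,182,2),trafo=(303,206,2),hs=(349,197,34),choke=(340,236,2),fan=(298,236,2),reel=(382,280,2))
for k,(u,v,z) in P.items(): print(k,pt(s,(u,v),z).round(0))
print("t3",pt(s,[(410,182),(465,189),(455,236),(393,214)],16).round(0).tolist())
print("t2",pt(s,[(199,193),(214,177),(260,186),(239,207)],16).round(0).tolist())
E
```

```text
[525.01371249  82.89455882 383.23121575] [ 2.83459173e+00 -1.65731915e-04  1.27464648e-04] 281.5123063336072
tall [[477. -60.]]
short [[468.  53.]]
trafo [[577. -53.]]
hs [[561.  68.]]
choke [[668.  55.]]
fan [[681. -48.]]
reel [[782. 159.]]
t3 [[462.0, 231.0], [474.0, 376.0], [646.0, 329.0], [591.0, 183.0]]
t2 [[576.0, -340.0], [507.0, -322.0], [529.0, -182.0], [615.0, -216.0]]
```

View pics/w0.png

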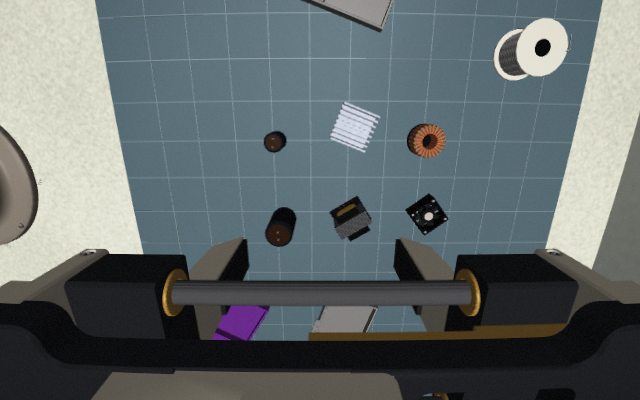

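The wrist view (image up = +y, right = +x) shows short cap (274,142), heat sink (355,128), choke (427,141), tall cap (281,226), transformer (350,218), fan (428,214) and reel (532,50). tray_three is at top and tray_two at the bottom, half hidden.

```bash
python3 - <<'E'
from h import *
im=cv2.imread("pics/w0.png")
cv2.imwrite("pics/w0z.png",cv2.resize(im[95:250,250:460],None,fx=3.8,fy=3.8,interpolation=cv2.INTER_CUBIC))
c=cap("wrist")
hsv=cv2.cvtColor(c["bgr"],cv2.COLOR_BGR2HSV); print(hsv[170,320],hsv[128,355])
m=~((hsv[...,0]>90)&(hsv[...,0]<112)&(hsv[...,1]>50)&(hsv[...,2]>60)); m=m.astype(np.uint8)*255
m[:95]=0;m[252:]=0;m[:,:255]=0;m[:,452:]=0
m=cv2.morphologyEx(m,cv2.MORPH_OPEN,np.ones((4,4)))
for k in cv2.findContours(m,0,2)[0]:
    if cv2.contourArea(k)>150:
        r=cv2.minAreaRect(k); print(np.round(r[0]),np.round(r[1]),round(r[2]),[pt(c,r[0],z).round(0).tolist() for z in (2,20,34)])
for n,u,v,z in(("tall",280,239,62),("short",274,142,36),("choke",427,140,30)): print(n,pt(c,(u,v),z))
E
```

```text
[ 98  58 127] [109  18 232]
[414. 245.] [14. 37.] 90 [[[666.0, -103.0]], [[659.0, -94.0]], [[654.0, -88.0]]]
[282. 228.] [26. 40.] 25 [[[469.0, -75.0]], [[472.0, -67.0]], [[474.0, -62.0]]]
[351. 221.] [36. 37.] 60 [[[570.0, -64.0]], [[568.0, -57.0]], [[566.0, -52.0]]]
[427. 215.] [33. 31.] 56 [[[680.0, -55.0]], [[672.0, -49.0]], [[667.0, -44.0]]]
[275. 142.] [20. 22.] 45 [[[464.0, 48.0]], [[467.0, 50.0]], [[470.0, 51.0]]]
[427. 142.] [33. 38.] 90 [[[667.0, 49.0]], [[661.0, 51.0]], [[655.0, 52.0]]]
[354. 127.] [39. 44.] 23 [[[569.0, 68.0]], [[567.0, 68.0]], [[565.0, 69.0]]]
tall [[474.17754544 -65.40047424]]
short [[468.33908341  51.20742564]]
choke [[656.68698397  53.47008965]]
```

View pics/w0z.png

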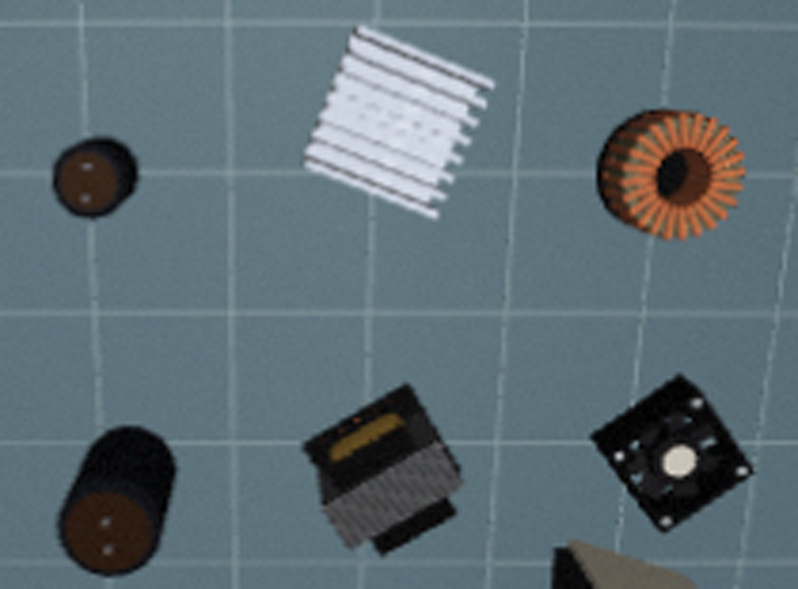

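Zoomed crop: the heat-sink fins run at about -23°. The transformer's core top is centred at zoom (393,494), with its x at about +28°. Next I'll look at each tray from above.

Emit:
{"method": "play_rows", "body": {
  "commands": [
    {"x":0.05},
    {"x":0.1},
    {"x":0.15},
    {"x":0.2},
    {"x":0.2},
    {"x":0.2},
    {"x":0.2},
    {"x":0.2}
  ]
}}

```text
invalid input at $.commands[0]: expected keys x, y, z, twist
```

```bash
python3 - <<'E'
from h import *
import pickle
c=cap("wrist","w1"); pickle.dump(c,open("w1.pkl","wb"))
E
```

Emit:
{"method": "play_rows", "body": {
  "commands": [
    {"x":-0.05},
    {"x":-0.1},
    {"x":-0.15},
    {"x":-0.2},
    {"x":-0.25},
    {"x":-0.3},
    {"x":-0.35},
    {"x":-0.4}
  ]
}}

```text
invalid input at $.commands[0]: expected keys x, y, z, twist
```

Emit:
{"method": "play_rows", "body": {
  "commands": [
    {"x":-0.05},
    {"x":-0.1},
    {"x":-0.12},
    {"x":-0.12},
    {"x":-0.12},
    {"x":-0.12},
    {"x":-0.12},
    {"x":-0.12}
  ]
}}

```text
invalid input at $.commands[0]: expected keys x, y, z, twist
```

```bash
python3 - <<'E'
from h import *
import pickle
c=cap("wrist","w2"); pickle.dump(c,open("w2.pkl","wb"))
a=cv2.imread("pics/w1.png")[:250]; b=cv2.imread("pics/w2.png")[:250]
cv2.imwrite("pics/w12.png",np.vstack([a,b]))
E
```

```text
(no output)
```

View pics/w12.png

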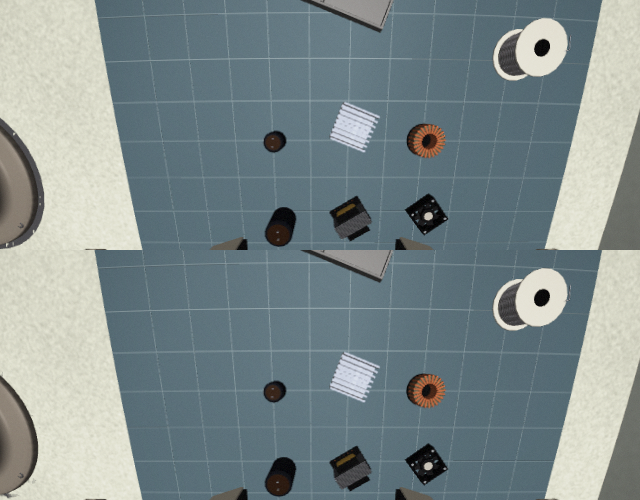

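All four keys are required, so the arm never moved and the picture still shows the home view. I'll redo it with full rows.

Emit:
{"method": "play_rows", "body": {
  "commands": [
    {"x":0.05,"y":0,"z":0,"twist":0},
    {"x":0.1,"y":0,"z":0,"twist":0},
    {"x":0.15,"y":0,"z":0,"twist":0},
    {"x":0.2,"y":0,"z":0,"twist":0},
    {"x":0.2,"y":0,"z":0,"twist":0},
    {"x":0.2,"y":0,"z":0,"twist":0},
    {"x":0.2,"y":0,"z":0,"twist":0},
    {"x":0.2,"y":0,"z":0,"twist":0}
  ]
}}

```text
time: 1.15
tool_pos: [525.2, 198.6, 251.8]
tcp_rot: [3.142, 0.0, 1.569]
contact_force: [0.3, 0.2, -0.1]
grip_width: 91.8
finger_force: 0.0
```

```bash
python3 - <<'E'
from h import *
import pickle
c=cap("wrist","w1"); pickle.dump(c,open("w1.pkl","wb"))
E
```

Emit:
{"method": "play_rows", "body": {
  "commands": [
    {"x":-0.4,"y":0,"z":0,"twist":0},
    {"x":-0.4,"y":0,"z":0,"twist":0},
    {"x":-0.4,"y":0,"z":0,"twist":0},
    {"x":-0.4,"y":0,"z":0,"twist":0},
    {"x":-0.4,"y":0,"z":0,"twist":0},
    {"x":-0.4,"y":0,"z":0,"twist":0},
    {"x":-0.4,"y":0,"z":0,"twist":0},
    {"x":-0.4,"y":0,"z":0,"twist":0}
  ]
}}

```text
time: 2.0
tool_pos: [524.1, -203.1, 252.1]
tcp_rot: [3.141, 0.0, 1.569]
contact_force: [0.5, 0.2, -0.3]
grip_width: 91.8
finger_force: 0.0
```

Emit:
{"method": "play_rows", "body": {
  "commands": [
    {"x":-0.14,"y":0,"z":0,"twist":0},
    {"x":-0.14,"y":0,"z":0,"twist":0},
    {"x":-0.14,"y":0,"z":0,"twist":0},
    {"x":-0.14,"y":0,"z":0,"twist":0},
    {"x":-0.14,"y":0,"z":0,"twist":0},
    {"x":-0.14,"y":0,"z":0,"twist":0},
    {"x":-0.14,"y":0,"z":0,"twist":0},
    {"x":-0.14,"y":0,"z":0,"twist":0}
  ]
}}

```text
time: 2.8
tool_pos: [525.3, -338.9, 252.1]
tcp_rot: [3.141, 0.0, 1.572]
contact_force: [-0.1, -0.1, -0.6]
grip_width: 92.0
finger_force: 0.0
```

```bash
python3 - <<'E'
from h import *
import pickle
c=cap("wrist","w2"); pickle.dump(c,open("w2.pkl","wb"))
a=cv2.imread("pics/w1.png")[:280]; b=cv2.imread("pics/w2.png")[:280]
cv2.imwrite("pics/w12b.png",np.vstack([a,b]))
E
```

```text
(no output)
```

View pics/w12b.png

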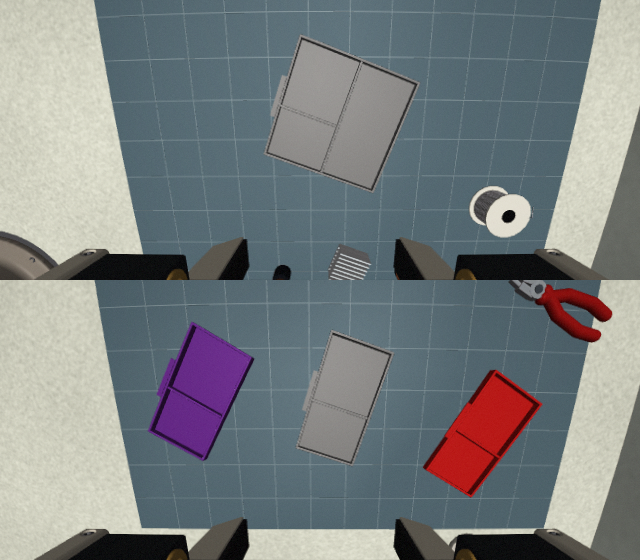

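Upper half: tray_three's corners are (301,37), (418,84), (373,190), (266,153), with the long pocket on the +x side and the square one at upper left. Lower half: the grey tray_two has corners (332,52), (393,73), (351,183), (297,167), with the wider pocket on top.

```bash
python3 - <<'E'
from h import *
import pickle,json
def fit(c,uv,L,W):
    P=pt(c,uv,16); M=np.array([[-L,W],[L,W],[L,-W],[-L,-W]])/2
    q=P-P.mean(0); a=np.arctan2((M[:,0]*q[:,1]-M[:,1]*q[:,0]).sum(),(M*q).sum())
    R=np.array([[np.cos(a),-np.sin(a)],[np.sin(a),np.cos(a)]]); print("res",(q-M@R.T).round(1).tolist())
    return P.mean(0),a,R
c1=pickle.load(open("w1.pkl","rb"));c2=pickle.load(open("w2.pkl","rb"))
o,a,R=fit(c1,[(301,37),(418,84),(373,190),(266,153)],156,150); print("t3",o,np.degrees(a))
for n,p in dict(trafo=(39,0),hs=(-37.5,32),tall=(-37.5,-41.5)).items(): print(n,(o+R@p).round(1))
o,a,R=fit(c2,[(332,52),(393,73),(351,183),(297,167)],81,150); print("t2",o,np.degrees(a))
for n,p in dict(choke=(0,32),short=(0,-41.5)).items(): print(n,(o+R@p).round(1))
# parts from home view: camera moved with arm only in y; reuse home calibration
c=dict(c1,eye=np.array([525.01,82.89,383.23]),R=Ro.from_euler("xyz",[2.83459,-.000166,.000127]).as_matrix())
z=lambda u,v:(u/3.8+250,v/3.8+95)
t=pt(c,[z(320,505),z(437,440),z(463,483),z(352,547)],44); print("trafo",t.mean(0),np.degrees(np.arctan2(*(t[1]-t[0]+t[2]-t[3])[::-1])), t.round(0).tolist())
t=pt(c,[z(358,28),z(493,82),z(437,215),z(305,165)],34); print("hs",t.mean(0),np.degrees(np.arctan2(*(t[1]-t[0]+t[2]-t[3])[::-1])))
print("tall",pt(c,z(107,532),62),"short",pt(c,z(88,183),36),"choke",pt(c,z(686,176),30))
E
```

```text
res [[1.4, -4.0], [-3.6, -2.6], [-1.4, 4.6], [3.7, 2.0]]
t3 [549.72849755 276.18296532] -19.718762808468423
trafo [586.4 263. ]
hs [525.2 319. ]
tall [500.4 249.8]
res [[1.0, -3.9], [-1.9, -1.5], [-2.1, 4.4], [3.0, 1.0]]
t2 [ 553.29360951 -264.41736578] -18.010584064744833
choke [ 563.2 -234. ]
short [ 540.5 -303.9]
trafo [567.08465483 -53.80309193] 31.824525795841964 [[542.0, -58.0], [581.0, -34.0], [591.0, -50.0], [554.0, -73.0]]
hs [565.8501903  68.1490396] -20.32202431782506
tall [[471.94696277 -59.85988497]] short [[467.05243986  49.86649498]] choke [[660.96037484  51.94710267]]
```

Emit:
{"method": "play_rows", "body": {
  "commands": [
    {"x":0.285,"y":0.042,"z":0,"twist":-31},
    {"x":0.285,"y":0.042,"z":0,"twist":-31},
    {"x":0.285,"y":0.042,"z":0,"twist":-31},
    {"x":0.285,"y":0.042,"z":0,"twist":-31},
    {"x":0.285,"y":0.042,"z":0.0,"twist":-31},
    {"x":0.285,"y":0.042,"z":0.05,"twist":-31},
    {"x":0.285,"y":0.042,"z":0.1,"twist":-31},
    {"x":0.285,"y":0.042,"z":0.13,"twist":-31}
  ]
}}

```text
time: 3.65
tool_pos: [566.6, -52.4, 120.3]
tcp_rot: [3.141, 0.0, 2.116]
contact_force: [0.1, -0.3, 0.4]
grip_width: 91.9
finger_force: 0.0
```

```bash
python3 - <<'E'
from h import *
import pickle
c=cap("wrist","w3"); pickle.dump(c,open("w3.pkl","wb"))
o=bot.get_obs(); print(o["tool_pos"],o["tcp_rot"], proj(c,[[567,-54,44]]))
E
```

```text
[563.03073756 -52.2411524  113.67235858] [-3.13366287 -0.00784037  2.11453676] [[319.34863318 225.0907351 ]]
```

View pics/w3.png

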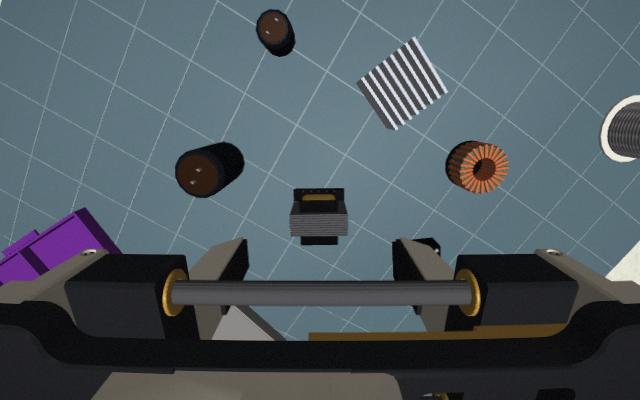

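Transformer core is centred at (319,225), exactly where predicted and square to the fingers. Descend and grip.

Emit:
{"method": "play_rows", "body": {
  "commands": [
    {"x":0,"y":0,"z":0.03,"twist":0},
    {"x":0,"y":0,"z":0.06,"twist":0},
    {"x":0,"y":0,"z":0.08,"twist":0},
    {"x":0,"y":0,"z":0.08,"twist":0},
    {"x":0,"y":0,"z":0.08,"twist":0},
    {"x":0,"y":0,"z":0.08,"twist":0},
    {"x":0,"y":0,"z":0.08,"twist":0},
    {"x":0,"y":0,"z":0.08,"twist":0}
  ]
}}

```text
time: 4.5
tool_pos: [567.6, -55.1, 42.9]
tcp_rot: [3.14, 0.001, 2.112]
contact_force: [-0.7, -0.3, -0.0]
grip_width: 91.7
finger_force: 0.0
```

Emit:
{"method": "play_rows", "body": {
  "commands": [
    {"x":0,"y":0,"z":0,"twist":0},
    {"x":0,"y":0,"z":0,"twist":0},
    {"x":0,"y":0,"z":0,"twist":0},
    {"x":0,"y":0,"z":0,"twist":0},
    {"x":0,"y":0,"z":0,"twist":0},
    {"x":0,"y":0,"z":0,"twist":0},
    {"x":0,"y":0,"z":0,"twist":0},
    {"x":0,"y":0,"z":0,"twist":0}
  ],
  "jaw": 1
}}

```text
time: 5.3
tool_pos: [566.9, -55.0, 41.7]
tcp_rot: [-3.141, -0.0, 2.112]
contact_force: [-0.5, 0.2, -1.3]
grip_width: 45.7
finger_force: 30.0
```

Emit:
{"method": "play_rows", "body": {
  "commands": [
    {"x":0,"y":0,"z":-0.02,"twist":0},
    {"x":0,"y":0,"z":-0.05,"twist":0},
    {"x":0,"y":0,"z":-0.09,"twist":0},
    {"x":0,"y":0,"z":-0.13,"twist":0},
    {"x":0,"y":0,"z":-0.13,"twist":10},
    {"x":0,"y":0,"z":-0.13,"twist":20},
    {"x":0,"y":0,"z":-0.13,"twist":31},
    {"x":0,"y":0,"z":-0.13,"twist":31}
  ]
}}

```text
time: 6.1
tool_pos: [566.7, -54.9, 171.4]
tcp_rot: [-3.141, -0.0, 1.565]
contact_force: [-0.3, -0.7, -2.4]
grip_width: 45.8
finger_force: 30.0
```

```bash
python3 - <<'E'
from h import *
print(go((586.4,263)), bot.get_obs()["grip_width"],bot.get_obs()["contact_force"])
E
```

```text
(array([3.18e-01, 1.80e-02, 1.00e-04]), array([566.7, -54.9, 171.4]), array([-1.7996e+02, -1.0000e-02,  8.9690e+01])) 45.82255449988653 [-0.2695843  -0.66450802 -2.438888  ]
```

Emit:
{"method": "play_rows", "body": {
  "commands": [
    {"x":0.04,"y":0,"z":0,"twist":2},
    {"x":0.09,"y":0.005,"z":0,"twist":5},
    {"x":0.14,"y":0.01,"z":0,"twist":10},
    {"x":0.19,"y":0.019,"z":0,"twist":14},
    {"x":0.24,"y":0.019,"z":0,"twist":18},
    {"x":0.28,"y":0.019,"z":0,"twist":20},
    {"x":0.317,"y":0.019,"z":0,"twist":20},
    {"x":0.317,"y":0.019,"z":0,"twist":20}
  ]
}}

```text
time: 6.9
tool_pos: [584.8, 266.9, 170.9]
tcp_rot: [-3.14, -0.001, 1.227]
contact_force: [0.7, -0.6, -3.0]
grip_width: 45.9
finger_force: 30.0
```

```bash
python3 - <<'E'
from h import *
c=cap("wrist"); im=c["bgr"].copy()
a=np.radians(-19.7);R=np.array([[np.cos(a),-np.sin(a)],[np.sin(a),np.cos(a)]])
M=np.array([[-78,75],[78,75],[78,-75],[-78,-75]])@R.T+[549.7,276.2]
q=proj(c,np.c_[M,np.full(4,16)]); print(q.round())
cv2.polylines(im,[q.astype(int)],True,(0,0,255),1); cv2.imwrite("pics/w4.png",im); print(bot.get_obs()["tool_pos"])
E
```

```text
[[206. 127.]
 [363. 127.]
 [357. 262.]
 [222. 262.]]
[585.07414295 264.30440772 170.80632319]
```

View pics/w4.png

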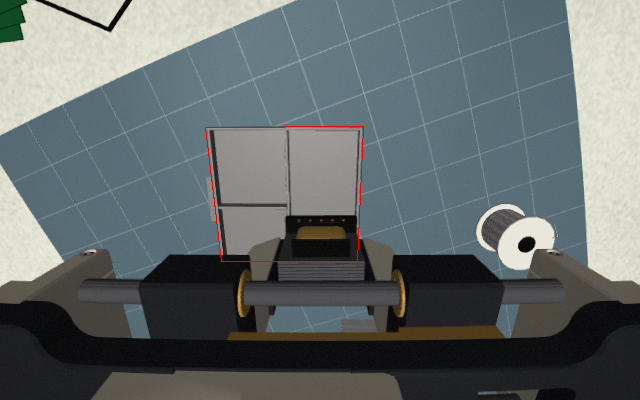

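The outline predicted from my tray fit lands on tray_three, and the transformer hangs upright over the long pocket. Lower and release.

Emit:
{"method": "play_rows", "body": {
  "commands": [
    {"x":0,"y":0,"z":0.04,"twist":0},
    {"x":0,"y":0,"z":0.08,"twist":0},
    {"x":0,"y":0,"z":0.1,"twist":0},
    {"x":0,"y":0,"z":0.115,"twist":0},
    {"x":0,"y":0,"z":0.122,"twist":0},
    {"x":0,"y":0,"z":0.127,"twist":0},
    {"x":0,"y":0,"z":0.127,"twist":0},
    {"x":0,"y":0,"z":0.127,"twist":0}
  ]
}}

```text
time: 7.75
tool_pos: [586.7, 262.1, 45.9]
tcp_rot: [3.14, -0.001, 1.222]
contact_force: [0.6, -0.0, -2.0]
grip_width: 45.5
finger_force: 30.0
```

Emit:
{"method": "play_rows", "body": {
  "commands": [
    {"x":0,"y":0,"z":0,"twist":0},
    {"x":0,"y":0,"z":0,"twist":0},
    {"x":0,"y":0,"z":0,"twist":0},
    {"x":0,"y":0,"z":0,"twist":0},
    {"x":0,"y":0,"z":-0.01,"twist":0},
    {"x":0,"y":0,"z":-0.05,"twist":0},
    {"x":0,"y":0,"z":-0.1,"twist":0},
    {"x":0,"y":0,"z":-0.127,"twist":0}
  ],
  "jaw": 0.3
}}

```text
time: 8.55
tool_pos: [587.3, 262.5, 176.9]
tcp_rot: [3.137, -0.004, 1.222]
contact_force: [0.3, 0.5, 0.0]
grip_width: 64.0
finger_force: 0.0
```

```bash
python3 - <<'E'
from h import *
print(go((566,68)))
E
```

```text
(array([-0.1901,  0.0465, -0.0005]), array([587.3, 262.5, 176.9]), array([179.71,  -0.22,  70.  ]))
```

Emit:
{"method": "play_rows", "body": {
  "commands": [
    {"x":-0.19,"y":0.047,"z":0,"twist":0},
    {"x":-0.19,"y":0.047,"z":0,"twist":0},
    {"x":-0.19,"y":0.047,"z":0,"twist":0},
    {"x":-0.19,"y":0.047,"z":0,"twist":0},
    {"x":-0.19,"y":0.047,"z":0,"twist":0},
    {"x":-0.19,"y":0.047,"z":0.03,"twist":0},
    {"x":-0.19,"y":0.047,"z":0.05,"twist":0},
    {"x":-0.19,"y":0.047,"z":0.05,"twist":0}
  ],
  "jaw": 0.1
}}

```text
time: 9.35
tool_pos: [563.7, 67.9, 119.8]
tcp_rot: [-3.137, 0.001, 1.222]
contact_force: [0.4, 0.4, 0.2]
grip_width: 82.6
finger_force: 0.0
```

```bash
python3 - <<'E'
from h import *
c=cap("wrist","w5"); print(proj(c,[[566,68,34]]))
g=c["bgr"].min(2); m=(cv2.inRange(g,140,255)); m=cv2.morphologyEx(m,cv2.MORPH_CLOSE,np.ones((9,9))); m[240:]=0
for k in cv2.findContours(m,0,2)[0]:
    if cv2.contourArea(k)>600:
        r=cv2.minAreaRect(k); print(r, pt(c,r[0],34))
print(bot.get_obs()["tool_pos"])
cv2.imwrite("pics/w5c.png",c["bgr"][80:280,150:490])
E
```

```text
[[323.61313525 218.4921691 ]]
((323.5, 215.0), (48.0, 57.0), 90.0) [[566.95223525  70.91646039]]
((550.0, 32.0), (64.0, 122.0), 90.0) [[763.71689384 145.20832899]]
((247.0, 39.5), (79.0, 144.0), 90.0) [[560.92690311 210.96460803]]
[564.76398839  67.98764966 121.4254439 ]
```

View pics/w5c.png

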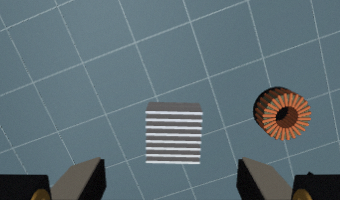

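The heat sink sits square between the fingers at full-frame (323,217), as predicted. Descend and grip.

Emit:
{"method": "play_rows", "body": {
  "commands": [
    {"x":0.001,"y":0,"z":0.03,"twist":0},
    {"x":0.001,"y":0,"z":0.06,"twist":0},
    {"x":0.001,"y":0,"z":0.08,"twist":0},
    {"x":0.001,"y":0,"z":0.08,"twist":0},
    {"x":0.001,"y":0,"z":0.08,"twist":0},
    {"x":0.001,"y":0,"z":0.08,"twist":0},
    {"x":0.001,"y":0,"z":0.08,"twist":0},
    {"x":0.001,"y":0,"z":0.08,"twist":0}
  ]
}}

```text
time: 10.2
tool_pos: [566.1, 68.4, 42.8]
tcp_rot: [3.14, -0.001, 1.222]
contact_force: [-0.0, 0.3, -0.7]
grip_width: 82.7
finger_force: 0.0
```

Emit:
{"method": "play_rows", "body": {
  "commands": [
    {"x":0,"y":0,"z":0,"twist":0},
    {"x":0,"y":0,"z":0,"twist":0},
    {"x":0,"y":0,"z":0,"twist":0},
    {"x":0,"y":0,"z":0,"twist":0},
    {"x":0,"y":0,"z":0,"twist":0},
    {"x":0,"y":0,"z":0,"twist":0},
    {"x":0,"y":0,"z":0,"twist":0},
    {"x":0,"y":0,"z":0,"twist":0}
  ],
  "jaw": 1
}}

```text
time: 11.0
tool_pos: [565.5, 68.4, 41.7]
tcp_rot: [3.142, 0.0, 1.222]
contact_force: [0.4, -0.4, 0.1]
grip_width: 45.3
finger_force: 30.0
```

Emit:
{"method": "play_rows", "body": {
  "commands": [
    {"x":0,"y":0,"z":-0.02,"twist":0},
    {"x":0,"y":0,"z":-0.05,"twist":0},
    {"x":0,"y":0,"z":-0.09,"twist":0},
    {"x":0,"y":0,"z":-0.13,"twist":0},
    {"x":0,"y":0,"z":-0.13,"twist":0},
    {"x":0,"y":0,"z":-0.13,"twist":0},
    {"x":0,"y":0,"z":-0.13,"twist":0},
    {"x":0,"y":0,"z":-0.13,"twist":0}
  ]
}}

```text
time: 11.8
tool_pos: [564.7, 68.3, 170.0]
tcp_rot: [-3.139, 0.001, 1.222]
contact_force: [0.2, 0.0, -0.9]
grip_width: 45.5
finger_force: 30.0
```

```bash
python3 - <<'E'
from h import *
print(go((525.2,319)), bot.get_obs()["grip_width"])
E
```

```text
(array([ 2.220e-01, -1.228e-01,  1.000e-04]), array([564.7,  68.3, 170. ]), array([-1.7982e+02,  6.0000e-02,  7.0000e+01])) 45.54127318822298
```

Emit:
{"method": "play_rows", "body": {
  "commands": [
    {"x":0.04,"y":-0.025,"z":0,"twist":0},
    {"x":0.08,"y":-0.05,"z":0,"twist":0},
    {"x":0.12,"y":-0.075,"z":0,"twist":0},
    {"x":0.16,"y":-0.1,"z":0,"twist":0},
    {"x":0.2,"y":-0.123,"z":0,"twist":0},
    {"x":0.226,"y":-0.123,"z":0,"twist":0},
    {"x":0.226,"y":-0.123,"z":0,"twist":0},
    {"x":0.226,"y":-0.123,"z":0,"twist":0}
  ]
}}

```text
time: 12.6
tool_pos: [526.6, 322.7, 170.2]
tcp_rot: [-3.14, 0.002, 1.223]
contact_force: [-0.4, 0.6, -1.1]
grip_width: 45.4
finger_force: 30.0
```

Emit:
{"method": "play_rows", "body": {
  "commands": [
    {"x":0,"y":0,"z":0.04,"twist":0},
    {"x":0,"y":0,"z":0.08,"twist":0},
    {"x":0,"y":0,"z":0.1,"twist":0},
    {"x":0,"y":0,"z":0.115,"twist":0},
    {"x":0,"y":0,"z":0.122,"twist":0},
    {"x":0,"y":0,"z":0.127,"twist":0},
    {"x":0,"y":0,"z":0.127,"twist":0},
    {"x":0,"y":0,"z":0.127,"twist":0}
  ]
}}

```text
time: 13.4
tool_pos: [527.9, 323.0, 45.8]
tcp_rot: [3.14, -0.001, 1.222]
contact_force: [0.7, 0.7, -0.8]
grip_width: 44.8
finger_force: 30.0
```

Emit:
{"method": "play_rows", "body": {
  "commands": [
    {"x":0,"y":0,"z":0,"twist":0},
    {"x":0,"y":0,"z":0,"twist":0},
    {"x":0,"y":0,"z":0,"twist":0},
    {"x":0,"y":0,"z":0,"twist":0},
    {"x":0,"y":0,"z":-0.01,"twist":0},
    {"x":0,"y":0,"z":-0.05,"twist":0},
    {"x":0,"y":0,"z":-0.1,"twist":0},
    {"x":0,"y":0,"z":-0.127,"twist":0}
  ],
  "jaw": 0.4
}}

```text
time: 14.2
tool_pos: [528.5, 323.4, 176.7]
tcp_rot: [3.137, -0.004, 1.222]
contact_force: [-0.1, 0.1, 0.9]
grip_width: 54.7
finger_force: 0.0
```

```bash
python3 - <<'E'
from h import *
print(go((473,-60)))
E
```

```text
(array([-0.3793,  0.079 , -0.0013]), array([528.5, 323.4, 176.7]), array([179.75,  -0.24,  70.  ]))
```

Emit:
{"method": "play_rows", "body": {
  "commands": [
    {"x":-0.381,"y":0.08,"z":0,"twist":0},
    {"x":-0.381,"y":0.08,"z":0,"twist":0},
    {"x":-0.381,"y":0.08,"z":0,"twist":0},
    {"x":-0.381,"y":0.08,"z":0,"twist":0},
    {"x":-0.381,"y":0.08,"z":0,"twist":0},
    {"x":-0.381,"y":0.08,"z":0,"twist":0},
    {"x":-0.381,"y":0.08,"z":0,"twist":0},
    {"x":-0.381,"y":0.08,"z":0,"twist":0}
  ],
  "jaw": 0.1
}}

```text
time: 15.0
tool_pos: [471.6, -65.1, 172.7]
tcp_rot: [3.14, 0.0, 1.221]
contact_force: [-0.1, -0.6, -0.1]
grip_width: 82.7
finger_force: 0.0
```

```bash
python3 - <<'E'
from h import *
c=cap("wrist","w6"); print(proj(c,[[473,-62,62],[467,50,36],[661,52,30]]),bot.get_obs()["tool_pos"])
m=cv2.inRange(cv2.cvtColor(c["bgr"],cv2.COLOR_BGR2HSV),(0,60,25),(20,255,255)); m[250:]=0
for k in cv2.findContours(m,0,2)[0]:
    if cv2.contourArea(k)>100:
        (r,s,a)=cv2.minAreaRect(k); print(np.round(r),np.round(s),[pt(c,r,z).round(1).tolist() for z in(62,36,30)])
E
```

```text
[[320.65804573 206.34636676]
 [271.21404181  87.37642175]
 [479.77094615   5.85245917]] [471.45378602 -69.47784105 172.71290154]
[601. 243.] [64. 12.] [[[722.2, -194.2]], [[746.0, -216.4]], [[751.4, -221.5]]]
[318. 204.] [28. 30.] [[[471.5, -59.1]], [[468.5, -66.8]], [[467.8, -68.6]]]
[626. 158.] [33. 25.] [[[750.4, -114.8]], [[777.2, -128.5]], [[783.4, -131.6]]]
[271.  87.] [20. 20.] [[[469.9, 47.2]], [[466.7, 50.9]], [[465.9, 51.7]]]
[472.  20.] [39. 56.] [[[634.4, 40.1]], [[648.8, 43.0]], [[652.1, 43.7]]]
```

Emit:
{"method": "play_rows", "body": {
  "commands": [
    {"x":0.002,"y":-0.001,"z":0.03,"twist":0},
    {"x":0.002,"y":-0.001,"z":0.06,"twist":0},
    {"x":0.002,"y":-0.001,"z":0.09,"twist":0},
    {"x":0.002,"y":-0.001,"z":0.117,"twist":0},
    {"x":0.002,"y":-0.001,"z":0.117,"twist":0},
    {"x":0.002,"y":-0.001,"z":0.117,"twist":0},
    {"x":0.002,"y":-0.001,"z":0.117,"twist":0},
    {"x":0.002,"y":-0.001,"z":0.117,"twist":0}
  ]
}}

```text
time: 15.85
tool_pos: [472.9, -60.6, 56.3]
tcp_rot: [3.139, -0.0, 1.222]
contact_force: [0.1, -0.0, 0.5]
grip_width: 82.5
finger_force: 0.0
```

Emit:
{"method": "play_rows", "body": {
  "commands": [
    {"x":0,"y":0,"z":0,"twist":0},
    {"x":0,"y":0,"z":0,"twist":0},
    {"x":0,"y":0,"z":0,"twist":0},
    {"x":0,"y":0,"z":0,"twist":0},
    {"x":0,"y":0,"z":0,"twist":0},
    {"x":0,"y":0,"z":0,"twist":0},
    {"x":0,"y":0,"z":0,"twist":0},
    {"x":0,"y":0,"z":0,"twist":0}
  ],
  "jaw": 1
}}

```text
time: 16.65
tool_pos: [471.8, -60.4, 54.7]
tcp_rot: [-3.141, -0.0, 1.222]
contact_force: [-0.1, 0.0, -0.2]
grip_width: 34.4
finger_force: 30.0
```

Emit:
{"method": "play_rows", "body": {
  "commands": [
    {"x":0,"y":0,"z":-0.02,"twist":0},
    {"x":0,"y":0,"z":-0.05,"twist":0},
    {"x":0,"y":0,"z":-0.09,"twist":0},
    {"x":0,"y":0,"z":-0.13,"twist":0},
    {"x":0,"y":0,"z":-0.13,"twist":0},
    {"x":0,"y":0,"z":-0.13,"twist":0},
    {"x":0,"y":0,"z":-0.13,"twist":0},
    {"x":0,"y":0,"z":-0.13,"twist":0}
  ]
}}

```text
time: 17.45
tool_pos: [471.1, -60.2, 183.3]
tcp_rot: [-3.139, 0.0, 1.222]
contact_force: [0.4, 0.0, -0.1]
grip_width: 34.4
finger_force: 30.0
```

```bash
python3 - <<'E'
from h import *
print(go((500.4,249.8)), bot.get_obs()["grip_width"])
E
```

```text
(array([ 3.013e-01, -7.840e-02,  2.000e-04]), array([471.1, -60.2, 183.3]), array([-1.7983e+02,  1.0000e-02,  7.0000e+01])) 34.359782964809824
```

Emit:
{"method": "play_rows", "body": {
  "commands": [
    {"x":0.04,"y":-0.01,"z":0,"twist":0},
    {"x":0.085,"y":-0.022,"z":0,"twist":0},
    {"x":0.13,"y":-0.034,"z":0,"twist":0},
    {"x":0.175,"y":-0.046,"z":0,"twist":0},
    {"x":0.22,"y":-0.057,"z":0,"twist":0},
    {"x":0.26,"y":-0.068,"z":0,"twist":0},
    {"x":0.29,"y":-0.076,"z":0,"twist":0},
    {"x":0.301,"y":-0.079,"z":0,"twist":0}
  ]
}}

```text
time: 18.25
tool_pos: [499.9, 252.2, 183.2]
tcp_rot: [-3.14, 0.001, 1.225]
contact_force: [-0.3, 0.4, -1.1]
grip_width: 34.1
finger_force: 30.0
```

Emit:
{"method": "play_rows", "body": {
  "commands": [
    {"x":0,"y":0,"z":0.0,"twist":0},
    {"x":0,"y":0,"z":0.04,"twist":0},
    {"x":0,"y":0,"z":0.08,"twist":0},
    {"x":0,"y":0,"z":0.105,"twist":0},
    {"x":0,"y":0,"z":0.12,"twist":0},
    {"x":0,"y":0,"z":0.127,"twist":0},
    {"x":0,"y":0,"z":0.127,"twist":0},
    {"x":0,"y":0,"z":0.127,"twist":0}
  ]
}}

```text
time: 19.05
tool_pos: [501.0, 248.5, 58.1]
tcp_rot: [3.141, -0.0, 1.221]
contact_force: [-0.6, 0.5, -1.2]
grip_width: 34.4
finger_force: 30.0
```

Emit:
{"method": "play_rows", "body": {
  "commands": [
    {"x":0,"y":0,"z":0,"twist":0},
    {"x":0,"y":0,"z":0,"twist":0},
    {"x":0,"y":0,"z":0,"twist":0},
    {"x":0,"y":0,"z":0,"twist":0},
    {"x":0,"y":0,"z":-0.01,"twist":0},
    {"x":0,"y":0,"z":-0.05,"twist":0},
    {"x":0,"y":0,"z":-0.1,"twist":0},
    {"x":0,"y":0,"z":-0.127,"twist":0}
  ],
  "jaw": 0.48
}}

```text
time: 19.85
tool_pos: [501.7, 250.0, 189.4]
tcp_rot: [3.137, -0.004, 1.222]
contact_force: [0.8, 0.1, 0.8]
grip_width: 47.7
finger_force: 0.0
```

```bash
python3 - <<'E'
from h import *
c=cap("wrist","w7"); print(go((655,52)))
E
```

```text
(array([-0.1348,  0.2105,  0.0009]), array([503.2, 250.6, 193. ]), array([179.47,  -0.42,  70.02]))
```

View pics/w7.png

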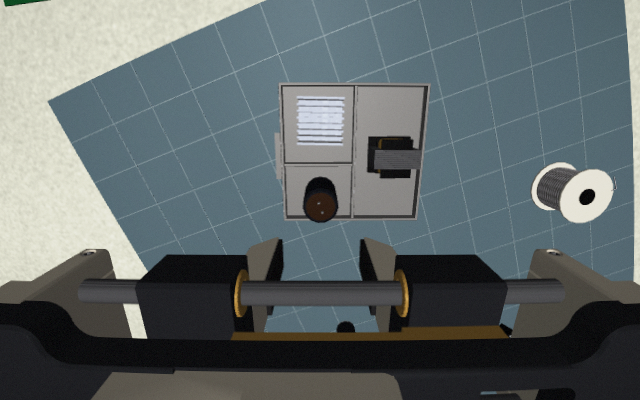

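In the picture tray_three holds the heat sink (320,120), tall cap (320,200) and transformer (392,158), each upright in its own pocket. Next the choke.

Emit:
{"method": "play_rows", "body": {
  "commands": [
    {"x":-0.132,"y":0.215,"z":0,"twist":0},
    {"x":-0.132,"y":0.215,"z":0,"twist":0},
    {"x":-0.132,"y":0.215,"z":0,"twist":0},
    {"x":-0.132,"y":0.215,"z":0,"twist":0},
    {"x":-0.132,"y":0.215,"z":0,"twist":0},
    {"x":-0.132,"y":0.215,"z":0.03,"twist":0},
    {"x":-0.132,"y":0.215,"z":0.063,"twist":0},
    {"x":-0.132,"y":0.215,"z":0.063,"twist":0}
  ],
  "jaw": 0.1
}}

```text
time: 20.7
tool_pos: [654.6, 51.4, 117.1]
tcp_rot: [-3.132, 0.003, 1.221]
contact_force: [-0.8, 0.4, -0.1]
grip_width: 82.5
finger_force: 0.0
```

```bash
python3 - <<'E'
from h import *
c=cap("wrist","w8"); o=bot.get_obs()["tool_pos"]; print(o,proj(c,[[658,52,30]]))
m=cv2.inRange(cv2.cvtColor(c["bgr"],cv2.COLOR_BGR2HSV),(3,90,40),(22,255,255)); m[250:]=0
m=cv2.morphologyEx(m,cv2.MORPH_CLOSE,np.ones((5,5)))
for k in cv2.findContours(m,0,2)[0]:
    if cv2.contourArea(k)>200:
        (r,s,a)=cv2.minAreaRect(k); print(np.round(r),np.round(s),[pt(c,r,z).round(1).tolist() for z in(30,20)])
E
```

```text
[656.07865845  51.86743882 120.0237125 ] [[325.08602309 216.90431657]]
[327. 212.] [52. 48.] [[[661.0, 55.9]], [[660.0, 52.6]]]
[130.   8.] [17. 47.] [[[583.0, 242.9]], [[578.4, 248.1]]]
```

Emit:
{"method": "play_rows", "body": {
  "commands": [
    {"x":0.002,"y":0.001,"z":0.03,"twist":0},
    {"x":0.002,"y":0.001,"z":0.06,"twist":0},
    {"x":0.002,"y":0.001,"z":0.081,"twist":0},
    {"x":0.002,"y":0.001,"z":0.081,"twist":0},
    {"x":0.002,"y":0.001,"z":0.081,"twist":0},
    {"x":0.002,"y":0.001,"z":0.081,"twist":0},
    {"x":0.002,"y":0.001,"z":0.081,"twist":0},
    {"x":0.002,"y":0.001,"z":0.081,"twist":0}
  ]
}}

```text
time: 21.55
tool_pos: [659.8, 53.5, 42.1]
tcp_rot: [3.139, -0.001, 1.222]
contact_force: [-0.5, -0.1, 0.0]
grip_width: 82.6
finger_force: 0.0
```

Emit:
{"method": "play_rows", "body": {
  "commands": [
    {"x":0,"y":0,"z":0,"twist":0},
    {"x":0,"y":0,"z":0,"twist":0},
    {"x":0,"y":0,"z":0,"twist":0},
    {"x":0,"y":0,"z":0,"twist":0},
    {"x":0,"y":0,"z":0,"twist":0},
    {"x":0,"y":0,"z":0,"twist":0},
    {"x":0,"y":0,"z":0,"twist":0},
    {"x":0,"y":0,"z":0,"twist":0}
  ],
  "jaw": 1
}}

```text
time: 22.35
tool_pos: [659.1, 53.4, 40.7]
tcp_rot: [3.142, -0.0, 1.222]
contact_force: [1.3, -0.6, -1.0]
grip_width: 41.2
finger_force: 30.0
```

Emit:
{"method": "play_rows", "body": {
  "commands": [
    {"x":0,"y":0,"z":-0.02,"twist":0},
    {"x":0,"y":0,"z":-0.05,"twist":0},
    {"x":0,"y":0,"z":-0.09,"twist":0},
    {"x":0,"y":0,"z":-0.13,"twist":0},
    {"x":0,"y":0,"z":-0.13,"twist":0},
    {"x":0,"y":0,"z":-0.13,"twist":0},
    {"x":0,"y":0,"z":-0.13,"twist":0},
    {"x":0,"y":0,"z":-0.13,"twist":0}
  ]
}}

```text
time: 23.15
tool_pos: [658.2, 53.5, 168.7]
tcp_rot: [-3.138, 0.001, 1.222]
contact_force: [1.1, -0.1, -1.2]
grip_width: 41.4
finger_force: 30.0
```

```bash
python3 - <<'E'
from h import *
print(go((563.2,-234)), bot.get_obs()["grip_width"])
E
```

```text
(array([-3.026e-01,  9.100e-03,  3.000e-04]), array([658.2,  53.5, 168.7]), array([-1.798e+02,  6.000e-02,  7.000e+01])) 41.429517796028534
```

Emit:
{"method": "play_rows", "body": {
  "commands": [
    {"x":-0.04,"y":0.001,"z":0,"twist":0},
    {"x":-0.085,"y":0.002,"z":0,"twist":0},
    {"x":-0.13,"y":0.004,"z":0,"twist":0},
    {"x":-0.175,"y":0.005,"z":0,"twist":0},
    {"x":-0.22,"y":0.006,"z":0,"twist":0},
    {"x":-0.26,"y":0.007,"z":0,"twist":0},
    {"x":-0.29,"y":0.008,"z":0,"twist":0},
    {"x":-0.302,"y":0.008,"z":0,"twist":0}
  ]
}}

```text
time: 23.95
tool_pos: [561.8, -235.7, 169.4]
tcp_rot: [-3.14, 0.0, 1.219]
contact_force: [1.5, 0.5, -1.7]
grip_width: 41.4
finger_force: 30.0
```

```bash
python3 - <<'E'
from h import *
c=cap("wrist"); im=c["bgr"].copy()
a=np.radians(-18);R=np.array([[np.cos(a),-np.sin(a)],[np.sin(a),np.cos(a)]])
M=np.array([[-40.5,75],[40.5,75],[40.5,-75],[-40.5,-75]])@R.T+[553.3,-264.4]
q=proj(c,np.c_[M,np.full(4,16)])
cv2.polylines(im,[q.astype(int)],True,(0,0,255),1); cv2.imwrite("pics/w9.png",im[60:300,100:540]); print(bot.get_obs()["tool_pos"])
E
```

```text
[ 561.81187778 -236.05234298  169.55437078]
```

View pics/w9.png

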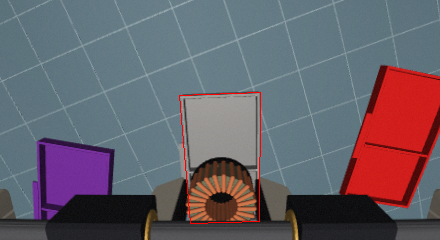

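The outline fits the grey tray_two, and the ring choke hangs over its wider half (parallax draws it lower in the image). Lower and release.

Emit:
{"method": "play_rows", "body": {
  "commands": [
    {"x":0,"y":0,"z":0.04,"twist":0},
    {"x":0,"y":0,"z":0.08,"twist":0},
    {"x":0,"y":0,"z":0.1,"twist":0},
    {"x":0,"y":0,"z":0.115,"twist":0},
    {"x":0,"y":0,"z":0.122,"twist":0},
    {"x":0,"y":0,"z":0.127,"twist":0},
    {"x":0,"y":0,"z":0.127,"twist":0},
    {"x":0,"y":0,"z":0.127,"twist":0}
  ]
}}

```text
time: 24.8
tool_pos: [563.9, -232.9, 44.4]
tcp_rot: [3.14, 0.0, 1.222]
contact_force: [0.0, 0.6, -1.0]
grip_width: 41.5
finger_force: 30.0
```

Emit:
{"method": "play_rows", "body": {
  "commands": [
    {"x":0,"y":0,"z":0,"twist":0},
    {"x":0,"y":0,"z":0,"twist":0},
    {"x":0,"y":0,"z":0,"twist":0},
    {"x":0,"y":0,"z":0,"twist":0},
    {"x":0,"y":0,"z":-0.01,"twist":0},
    {"x":0,"y":0,"z":-0.05,"twist":0},
    {"x":0,"y":0,"z":-0.1,"twist":0},
    {"x":0,"y":0,"z":-0.127,"twist":0}
  ],
  "jaw": 0.3
}}

```text
time: 25.6
tool_pos: [564.5, -233.7, 175.7]
tcp_rot: [3.136, 0.001, 1.222]
contact_force: [0.2, -1.0, 0.1]
grip_width: 64.3
finger_force: 0.0
```

```bash
python3 - <<'E'
from h import *
print(go((466.8,50.5)))
E
```

```text
(array([ 0.2336, -0.189 , -0.0013]), array([ 564.5, -233.7,  175.7]), array([1.7966e+02, 5.0000e-02, 7.0000e+01]))
```

Emit:
{"method": "play_rows", "body": {
  "commands": [
    {"x":0.234,"y":-0.188,"z":0,"twist":0},
    {"x":0.234,"y":-0.188,"z":0,"twist":0},
    {"x":0.234,"y":-0.188,"z":0,"twist":0},
    {"x":0.234,"y":-0.188,"z":0,"twist":0},
    {"x":0.234,"y":-0.188,"z":0,"twist":0},
    {"x":0.234,"y":-0.188,"z":0,"twist":0},
    {"x":0.234,"y":-0.188,"z":0.03,"twist":0},
    {"x":0.234,"y":-0.188,"z":0.05,"twist":0}
  ],
  "jaw": 0.2
}}

```text
time: 26.4
tool_pos: [466.3, 52.8, 121.0]
tcp_rot: [3.14, -0.001, 1.225]
contact_force: [0.5, -1.1, -0.3]
grip_width: 73.2
finger_force: 0.0
```

```bash
python3 - <<'E'
from h import *
c=cap("wrist"); print(bot.get_obs()["tool_pos"],proj(c,[[466.8,50.5,36]]))
m=cv2.inRange(cv2.cvtColor(c["bgr"],cv2.COLOR_BGR2HSV),(0,60,25),(20,255,255)); m[250:]=0
for k in cv2.findContours(m,0,2)[0]:
    if cv2.contourArea(k)>100:
        (r,s,a)=cv2.minAreaRect(k); print(np.round(r),np.round(s),pt(c,r,36))
E
```

```text
[464.81687155  52.15564602 118.17111578] [[321.9333614  222.27755621]]
[322. 222.] [19. 21.] [[466.69569545  51.26918777]]
```

Short cap is at (466.7, 51.3). Descend and grip.

Emit:
{"method": "play_rows", "body": {
  "commands": [
    {"x":0,"y":0,"z":0.03,"twist":0},
    {"x":0,"y":0,"z":0.06,"twist":0},
    {"x":0,"y":0,"z":0.079,"twist":0},
    {"x":0,"y":0,"z":0.079,"twist":0},
    {"x":0,"y":0,"z":0.079,"twist":0},
    {"x":0,"y":0,"z":0.079,"twist":0},
    {"x":0,"y":0,"z":0.079,"twist":0},
    {"x":0,"y":0,"z":0.079,"twist":0}
  ]
}}

```text
time: 27.25
tool_pos: [467.2, 51.1, 42.6]
tcp_rot: [3.14, -0.0, 1.222]
contact_force: [-0.2, 0.7, 0.0]
grip_width: 73.6
finger_force: 0.0
```

Emit:
{"method": "play_rows", "body": {
  "commands": [
    {"x":0,"y":0,"z":0,"twist":0},
    {"x":0,"y":0,"z":0,"twist":0},
    {"x":0,"y":0,"z":0,"twist":0},
    {"x":0,"y":0,"z":0,"twist":0},
    {"x":0,"y":0,"z":0,"twist":0},
    {"x":0,"y":0,"z":0,"twist":0},
    {"x":0,"y":0,"z":0,"twist":0},
    {"x":0,"y":0,"z":0,"twist":0}
  ],
  "jaw": 1
}}

```text
time: 28.05
tool_pos: [466.7, 51.1, 41.7]
tcp_rot: [-3.142, 0.0, 1.222]
contact_force: [-0.0, -0.4, -0.9]
grip_width: 23.8
finger_force: 30.0
```

Emit:
{"method": "play_rows", "body": {
  "commands": [
    {"x":0,"y":0,"z":-0.02,"twist":0},
    {"x":0,"y":0,"z":-0.05,"twist":0},
    {"x":0,"y":0,"z":-0.09,"twist":0},
    {"x":0,"y":0,"z":-0.13,"twist":0},
    {"x":0,"y":0,"z":-0.13,"twist":0},
    {"x":0,"y":0,"z":-0.13,"twist":0},
    {"x":0,"y":0,"z":-0.13,"twist":0},
    {"x":0,"y":0,"z":-0.13,"twist":0}
  ]
}}

```text
time: 28.85
tool_pos: [465.9, 51.2, 170.4]
tcp_rot: [-3.139, 0.001, 1.222]
contact_force: [1.0, -0.6, -0.5]
grip_width: 24.0
finger_force: 30.0
```

```bash
python3 - <<'E'
from h import *
print(go((540.5,-303.9)), bot.get_obs()["grip_width"])
E
```

```text
(array([-3.081e-01,  1.916e-01, -3.000e-04]), array([465.9,  51.2, 170.4]), array([-1.7984e+02,  5.0000e-02,  7.0000e+01])) 23.973365734891473
```

Emit:
{"method": "play_rows", "body": {
  "commands": [
    {"x":-0.038,"y":0.024,"z":0,"twist":0},
    {"x":-0.078,"y":0.048,"z":0,"twist":0},
    {"x":-0.118,"y":0.072,"z":0,"twist":0},
    {"x":-0.158,"y":0.096,"z":0,"twist":0},
    {"x":-0.198,"y":0.12,"z":0,"twist":0},
    {"x":-0.238,"y":0.145,"z":0,"twist":0},
    {"x":-0.275,"y":0.17,"z":0,"twist":0},
    {"x":-0.308,"y":0.191,"z":0,"twist":0}
  ]
}}

```text
time: 29.65
tool_pos: [540.5, -305.8, 170.0]
tcp_rot: [-3.139, -0.001, 1.221]
contact_force: [1.0, -1.2, -0.8]
grip_width: 24.1
finger_force: 30.0
```

Emit:
{"method": "play_rows", "body": {
  "commands": [
    {"x":0,"y":0,"z":0.0,"twist":0},
    {"x":0,"y":0,"z":0.04,"twist":0},
    {"x":0,"y":0,"z":0.08,"twist":0},
    {"x":0,"y":0,"z":0.105,"twist":0},
    {"x":0,"y":0,"z":0.12,"twist":0},
    {"x":0,"y":0,"z":0.127,"twist":0},
    {"x":0,"y":0,"z":0.127,"twist":0},
    {"x":0,"y":0,"z":0.127,"twist":0}
  ]
}}

```text
time: 30.45
tool_pos: [541.4, -303.7, 45.6]
tcp_rot: [3.14, 0.0, 1.222]
contact_force: [0.1, -0.4, -0.3]
grip_width: 23.9
finger_force: 30.0
```

Emit:
{"method": "play_rows", "body": {
  "commands": [
    {"x":0,"y":0,"z":0,"twist":0},
    {"x":0,"y":0,"z":0,"twist":0},
    {"x":0,"y":0,"z":0,"twist":0},
    {"x":0,"y":0,"z":0,"twist":0},
    {"x":0,"y":0,"z":-0.01,"twist":0},
    {"x":0,"y":0,"z":-0.05,"twist":0},
    {"x":0,"y":0,"z":-0.1,"twist":0},
    {"x":0,"y":0,"z":-0.15,"twist":0}
  ],
  "jaw": 0.55
}}

```text
time: 31.25
tool_pos: [540.5, -303.4, 196.9]
tcp_rot: [-3.141, -0.0, 1.222]
contact_force: [0.7, -0.2, -0.9]
grip_width: 41.2
finger_force: 0.0
```

```bash
python3 - <<'E'
from h import *
a=cap("side","s1")["bgr"]; b=cap("wrist","w10")["bgr"]
x=cv2.resize(a[130:290,180:420],None,fx=2.5,fy=2.5); y=cv2.resize(b[60:260,180:420],(480,400))
y=y[:, :200+0] if False else cv2.resize(y,(400,333))
cv2.imwrite("pics/fin.png",np.vstack([cv2.resize(x,(400,267)),y]))
E
```

```text
(no output)
```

View pics/fin.png

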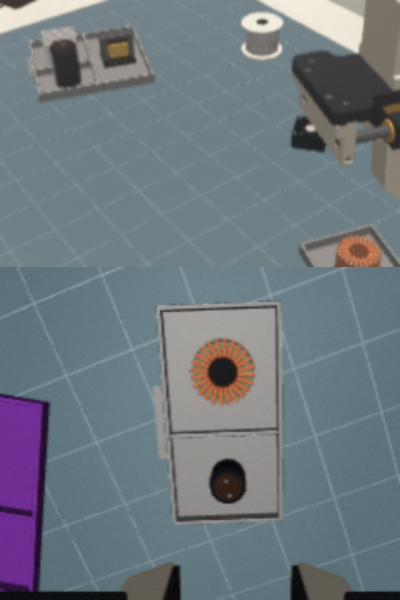

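All five parts stand upright in their pockets: choke and short cap in tray_two, the other three in tray_three. The fan and reel look undisturbed, and the gripper is clear.

```bash
python3 -c "
from plant import bot
print(bot.close_job())"
```

```text
the job is handed in; nothing more can be done
None
```

I placed all five parts upright in their pockets and handed the job in at about 31 s of the 125 s allowed; the fan, reel and cutters were never touched, but no verdict was returned.

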